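# Reset a tripped breaker under a push-latch flap

### The arm

A 6-joint arm with a two-finger parallel gripper is mounted at the origin on the work surface. World frame = base frame: x ahead of the robot, y to its left, z up, the work surface at z = 0. Lengths are in mm, angles in rad, forces in N, time in s.
With the tool pointing down it reaches from about 400 to 925 mm from the base axis. Payload 3.4 kg.
Tool frame: the origin (TCP) lies between the finger pads; the fingertips stand 19 mm ahead of it and the grasp point (between the pads) is the TCP; z points along the fingers, y is the direction in which the jaws open and shut (so a half turn about z gives the same grasp; the last joint's range is limited). The gripper opens to 85 mm and grips with 20 to 120 N. Pads are 22 mm wide; open, the fingers measure 114 mm over their backs; the gripper's body (76 mm by 85 mm) begins 54 mm behind the grasp point. The pads swing forward as they close: fully open they stand 13 mm farther back than shut.
Start: joints at [1.145, 0.307, 1.506, -0, 1.328, -0.073], TCP at [198.161, 539.781, 227.405] pointing down, gripper open.
Joint ranges: [-3.12, 3.12], [-1.05, 2.28], [0.14, 2.33], [-1.42, 4.57], [0.1, 2.73], [-2.68, 2.68]. Speed limits (rad/s): [2.57, 2.57, 3.14, 3.14, 3.14, 3.14].

### API

Orientations are given as a 3x3 rotation matrix whose columns are the frame's x, y, z axes.
In Python, from station import sense, grab_frame, camera_params, hand_in, look_for, masks_of gives the robot as it stands.
- The arm moves only by the tool step_arm, never from a script. Its argument "deltas" is a list of rows, each a list of 5 numbers: the shift along the tool's x, y, z in m, then the turn about the tool's z in rad, then the finger opening in m, from 0 to 0.0854. In form: [[x, y, z, roll, grip], ...]. A call has 1 to 12 rows; each row shifts and turns the commanded pose from where the row before left it, along the tool's axes as they then stand; what a row does not reach is not made up. A row lasts 1/12 s, in which the tool goes at most 41.7 mm and 7.16 degrees, less where a joint would pass 70% of its speed; a pose out of reach is approached as far as the arm can. A call with a gripper value outside its range is refused whole. The fingers move at their own pace and stop on an object; "force" is the grip in N (left out, the last holds). Time passes only in rows, so rows that do not move let the fingers close. It gives the time, the measured TCP pose, the force and the opening at its end, in the units of the state.
- sense(): the state, without advancing time (a new reading comes with each control period).
- grab_frame(name): name is "scene" or "side" or "wrist"; returns the picture (420x560x3 uint8, blue, green, red); there is no depth.
- camera_params(name): a dict with "fx", "fy", "cx", "cy" (pixels), "R" (3x3) and "t" (3): a world point X has camera coordinates R X + t; the wrist camera has in their place "tool_from_camera" (4x4, takes a point from camera to tool coordinates, whose origin is the TCP and whose axes are the flange's). Camera axes: x right, y down, z forward; pixel columns grow to the right and rows downward; lengths in mm; the calibration is good to about 2 mm. A picture is of the moment at which its call begins: read the wrist's pose just before it. camera_params takes no time and is no camera call.
- hand_in(): hands the job in, once; it reports no verdict.
Trained networks look in the newest picture that a camera, given by its name, has taken for a name from the list of things; names that differ only in an ending like _2 or _b are one class to them, and where a whole thing is asked for, a point or a joint stands for the part that bears it (a point fixed in the world has none). Each returns a list of dicts, best first, with "confidence" (0 to 1); they miss things now and then, are a little off and sometimes report something else, mostly with a low value. They report only what shows in the picture. A call takes as long as a camera call.
- look_for(camera, label): "centre" ([x, y, z] in mm, in world coordinates, good to about 4 mm: the middle of the surface that is visible of it).
- masks_of(camera, label): "mask" (420x560 bool, what is visible of it).
The state is a dict: "t": time; "q": joint angles; "joint_velocities": joint speeds; "effort": joint torques, N m; "tool_pos": TCP position; "tool_rot": TCP orientation; "contact_force": force on the tool from outside, world axes, zero at the start; "wrist_torque": the same for the moment, N m; "gripper_width": finger opening in mm.
Only numpy, scipy, OpenCV 4.12 (cv2) and the standard library are available. Lean on these libraries where they do the work, as an engineer would, in place of code of your own. Each camera call takes 0.05 s, during which the arm holds its last target.

### The job

A heater breaker of the degassing unit has tripped. With the fingertips, press the service flap on the unit's deck in at its free edge and let go so that it pops open, push in the one breaker button that stands out until it snaps home, then push the flap shut and press it once more so that it latches flush with the deck. Leave the jar, the dish and the spanner where they are.

Things in the scene. Friction and masses are not known exactly. Their poses are not given: they have to be found in the camera images.
- unit: Degassing unit: white bench instrument, black deck, 300 deep (x) x 500 wide (y) x 120 mm high, fixed; place and yaw vary. Origin: centre of its underside, on the table; x to its rear, y to its left seen from the robot, z up. The deck's left half has a bright disc at (-10, 165) mm with two fixed glass tubes standing 97 mm above the deck, about 115 mm left of the flap's hinge.
- flap (a joint): Service flap's angle, rad: 0 latched, flush with the deck; -0.045 pressed in to its stop; 1.85 open, leaning 16 deg past upright. Push-push latch: latched, press to the stop (3 N at flap_edge) and let go: spring and damper swing it open in about 2 s. Open: push it down to the stop (5 N), let go: it stays latched. Another press to the stop unlatches it again; a shorter press changes nothing.
- flap_edge (a point): Place to press: on the flap's outer face, mid-length, 100 mm from the hinge axis, 15 mm in from the free edge. Flap: aluminium plate 115 mm from hinge to free edge, 130 mm along the hinge, 4 mm thick; closed, its outer face is level with the deck (120 mm); at the stop this point is 4.5 mm lower. The frame turns with the flap: z outward normal, -y from hinge to free edge.
- flap_hinge (a point): Middle of the flap's hinge axis, at (-30, 20, 120) mm in the unit's frame. The axis runs along the unit's x; the closed flap lies to the right of it (unit -y) and swings up and over to the left. A striker yoke 21 mm long hangs under the flap 96 mm from the axis. The frame turns with the flap; with the flap closed it is parallel to the unit's.
- breaker (a joint): Travel of the tripped breaker's button, m: 0 = tripped, standing out; 0.007 = home. It needs about 3 N, straight down; pushed past half of its travel it snaps home and stays, pushed less it springs back.
- breaker_top (a point): Centre of the top of the tripped breaker's grey round button, 16 mm across; 11 mm below the deck when out, 18 mm when home. Three alike breakers (bezels 30 x 28 mm) stand in a row along the hinge, 39 mm apart, 60 mm from its axis, on the floor of the well under the flap, 24 mm below the deck and as large as the flap. Which place the tripped one has varies. Hidden until the flap is open.
- set_breaker_1: One of the two breakers that have not tripped, in the same row; its button is home (its top 18 mm below the deck, 7 mm lower than the tripped one's) and does not move. Origin: centre of its bezel's underside, on the well's floor. The black latch housing between the row and the flap's free edge (39 x 29 mm, 96 mm from the hinge axis) rises to 9.5 mm below the deck.
- set_breaker_2: The other breaker that has not tripped, like set_breaker_1.
- jar: Bystander: loose capped jar of amber glass, 36 mm across, 65 mm high, standing on the deck right of the flap. Origin: centre of its underside.
- dish: Bystander: loose white ceramic dish, 60 mm across, 24 mm high, on the deck right of and behind the flap. Origin: centre of its underside.
- spanner: Bystander: loose flat steel spanner, 150 mm long, lying on the deck behind the flap. Origin: underside, x along its length.

How it is judged (in metres and radians):
On the way, in this order (a step that is already met when the one before it is completed fails the run):
1. the flap has popped and stands open (value of joint flap above 1.4 rad), for 0.2 s.
2. the tripped breaker's button is home, the flap still open (value of joint breaker above 0.005 m and value of joint flap above 0.5 rad), for 0.2 s.
At the end, for the whole second after the job is handed in: The flap is latched: it stays within 0.02 rad (2 mm at its edge) of flush by itself; the tripped breaker's button is home (joint over 0.005 m); the jar, dish and spanner are at rest, each within 30 mm of where it was (value of joint flap between -0.02 and 0.02 rad and value of joint breaker above 0.005 m and linear speed of each of jar, dish, spanner below 0.02 m/s and not (distance of jar from where it was at the start of the episode above 0.03 m) and not (distance of dish from where it was at the start of the episode above 0.03 m) and not (distance of spanner from where it was at the start of the episode above 0.03 m)); the robot touches nothing.
It fails at once if the jar is lifted, knocked or moved more than 30 mm (distance of jar from where it was at the start of the episode above 0.03 m).
It fails at once if the dish is lifted, knocked or moved more than 30 mm (distance of dish from where it was at the start of the episode above 0.03 m).
It fails at once if the spanner is lifted, knocked or moved more than 30 mm (distance of spanner from where it was at the start of the episode above 0.03 m).
It also fails if it takes over 53 s, if anything falls off the work surface, if the arm or the gripper's body presses on something with over 40 N, if the wrist force passes 120 N, or if a joint passes its speed limit or range.

## Working session

There is one attempt and no reset: what is moved stays moved. The work goes in short steps, Python scripts to look and compute and a tool call to move; the robot and the scene stay as the last step left them, time stands still between calls to the robot, and variables do not carry over. Pictures are saved under pics/ and viewed, and the job is handed in when it is done.

Besides the shell and the picture viewer there is one more tool, called after ">>>" as a command line: name --pt "numbers of a row" for each row, then --argument value for the rest. step_arm: Moves the arm, as the interface text tells. Its arguments: {"type":"object","properties":{"deltas":{"type":"array","items":{"type":"array","items":{"type":"number"}}},"force":{"type":"number"}},"required":["deltas"]}

```bash
mkdir -p pics; ls; python3 - <<'E'
from station import *
import cv2,numpy as np
s=sense();print({k:np.round(v,3).tolist() for k,v in s.items()})
for n in("scene","side","wrist"):
    im=grab_frame(n);cv2.imwrite(f"pics/{n}0.png",im)
    for l in("unit","flap","flap_edge","flap_hinge","jar","dish","spanner"):
        try: print(n,l,[(np.round(d["centre"]).tolist(),round(d["confidence"],2)) for d in look_for(n,l)][:3])
        except Exception as e: print(n,l,e)
for n in("scene","side","wrist"):print(camera_params(n))
print(sense()["t"])
E
```

```text
pics
{'t': 0.0, 'q': [1.145, 0.308, 1.508, 0.0, 1.328, -0.074], 'joint_velocities': [-0.002, -0.001, -0.001, -0.001, -0.002, -0.001], 'effort': [0.004, -45.755, -25.191, 0.0, 0.013, -0.0], 'tool_pos': [197.875, 539.127, 226.485], 'tool_rot': [[-0.939, 0.345, -0.001], [0.345, 0.939, -0.002], [0.0, -0.002, -1.0]], 'contact_force': [1.113, 0.124, 0.264], 'wrist_torque': [0.002, 0.022, -0.004], 'gripper_width': 85.415}
scene unit [([668.0, 69.0, 121.0], 0.71)]
scene flap []
scene flap_edge [([600.0, -2.0, 116.0], 0.69)]
scene flap_hinge [([598.0, -3.0, 122.0], 0.7)]
scene jar [([564.0, -168.0, 162.0], 0.61)]
scene dish [([564.0, -166.0, 165.0], 0.66), ([666.0, -189.0, 136.0], 0.65), ([667.0, 69.0, 121.0], 0.61)]
scene spanner [([721.0, -32.0, 123.0], 0.95)]
side unit [([596.0, 134.0, 118.0], 0.73), ([584.0, 1.0, 121.0], 0.53)]
side flap [([592.0, 3.0, 118.0], 0.88)]
side flap_edge [([586.0, 3.0, 119.0], 0.56)]
side flap_hinge [([588.0, -1.0, 120.0], 0.86)]
side jar [([549.0, -163.0, 160.0], 0.91)]
side dish [([673.0, -192.0, 139.0], 0.89)]
side spanner [([717.0, -11.0, 127.0], 0.98)]
wri
[... 538 characters left out ...]
': 203.33089927707303, 'R': array([[-0.87525375, -0.48365598, -0.00278737],
       [-0.32114417,  0.58545233, -0.74438699],
       [ 0.36165909, -0.65063235, -0.66774265]]), 't': array([526.80055205, 289.5414956 , 660.03125881])}
{'fx': 357.90125164687197, 'fy': 357.90125164687197, 'cx': 282.79006348900975, 'cy': 215.07482318018427, 'tool_from_camera': array([[-5.11146646e-04, -9.62295540e-01, -2.72005573e-01,
         6.82136323e+01],
       [ 9.99999780e-01, -6.06651128e-04,  2.67020783e-04,
         1.33890042e+00],
       [-4.21965397e-04, -2.72005377e-01,  9.62295639e-01,
        -1.46151985e+02],
       [ 0.00000000e+00,  0.00000000e+00,  0.00000000e+00,
         1.00000000e+00]])}
1.2
```

View pics/scene0.png

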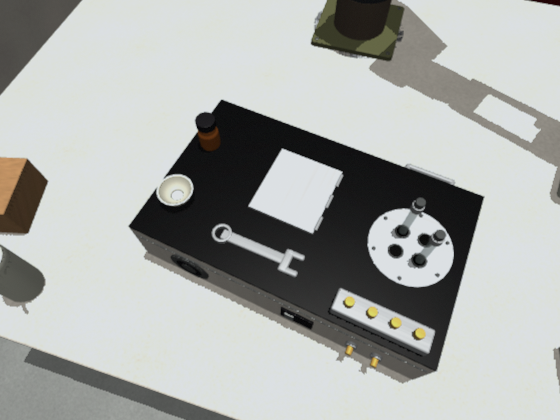

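View pics/side0.png

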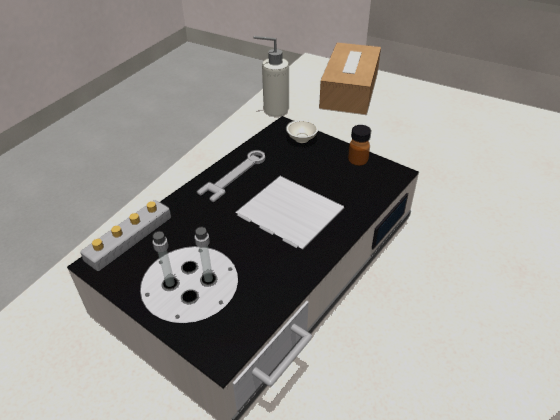

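The scene view shows the closed flap, a bright quad with corners near (285,151), (342,184), (312,230) and (250,198), hinge tabs on its right side. The jar is at (208,132), the dish at (175,192) and the spanner runs (222,232) to (295,262). The side view agrees. Next I'll fit the flap's rectangle in the deck plane.

```bash
cat > h.py <<'E'
from station import *
import cv2,numpy as np
def plane(n,uv,z):
    c=camera_params(n);uv=np.asarray(uv,float).reshape(-1,2)
    d=np.c_[(uv[:,0]-c["cx"])/c["fx"],(uv[:,1]-c["cy"])/c["fy"],np.ones(len(uv))]@c["R"]
    o=-c["R"].T@c["t"]
    return o+d*((z-o[2])/d[:,2])[:,None]
def proj(n,X):
    c=camera_params(n);p=np.atleast_2d(X)@c["R"].T+c["t"]
    return np.c_[c["fx"]*p[:,0]/p[:,2]+c["cx"],c["fy"]*p[:,1]/p[:,2]+c["cy"]]
E
python3 - <<'E'
from h import *
for n,seed in(("scene",(296,192)),("side",(290,210))):
    im=cv2.imread(f"pics/{n}0.png");g=cv2.cvtColor(im,cv2.COLOR_BGR2GRAY)
    b=(g>120).astype(np.uint8)
    b=cv2.morphologyEx(b,cv2.MORPH_OPEN,np.ones((7,7)))
    k,l=cv2.connectedComponents(b);m=l==l[seed[1],seed[0]]
    v,u=np.nonzero(m);P=plane(n,np.c_[u,v],120)[:,:2]
    r=cv2.minAreaRect(P.astype(np.float32));print(n,m.sum(),r,cv2.boxPoints(r).round(1).tolist())
    # deck: dark region
    d=(g<40).astype(np.uint8);k,l,st,_=cv2.connectedComponentsWithStats(d)
    print([(s[:5].tolist()) for s in st if s[4]>3000])
print(sense()["t"])
E
```

```text
scene 4670 ((595.8572998046875, -1.8019790649414062), (118.78717041015625, 130.7126007080078), 81.53409576416016) [[522.5, -50.900001525878906], [651.7999877929688, -70.19999694824219], [669.2000122070312, 47.29999923706055], [540.0, 66.5999984741211]]
[[0, 0, 560, 420, 203169], [130, 100, 353, 243, 28790]]
side 4088 ((592.9759521484375, -0.001434326171875), (118.45822143554688, 130.14659118652344), 81.623291015625) [[520.0, -49.099998474121094], [648.7000122070312, -68.0999984741211], [666.0, 49.099998474121094], [537.2000122070312, 68.0999984741211]]
[[0, 0, 560, 420, 203244], [68, 116, 350, 272, 30741]]
1.2
```

>>> step_arm --pt "0 0 0 -0.103 0" --pt "0 0 0 -0.103 0" --pt "-0.0236 -0.026 0 0 0" --pt "-0.0236 -0.026 0 0 0" --pt "-0.0236 -0.026 0 0 0" --pt "-0.0236 -0.026 0 0 0" --pt "-0.0236 -0.026 0 0 0" --pt "-0.0236 -0.026 0 0 0" --pt "-0.0236 -0.026 0 0 0" --pt "-0.0236 -0.026 0 0 0" --pt "-0.0236 -0.026 0 0 0" --pt "-0.0236 -0.026 0 0 0" --force 60

```text
t: 2.2
tool_pos: [394.6, 246.8, 227.7]
tool_rot: [[-0.989, 0.145, 0.001], [0.145, 0.989, 0.0], [-0.001, 0.0, -1.0]]
contact_force: [-0.2, 0.2, -0.0]
gripper_width: -0.0
```

>>> step_arm --pt "-0.0236 -0.026 0 0 0" --pt "-0.0236 -0.026 0 0 0" --pt "-0.0236 -0.026 0 0 0" --pt "-0.0236 -0.026 0 0 0" --pt "-0.0236 -0.026 0 0 0" --pt "-0.0236 -0.026 0 0 0" --pt "-0.0236 -0.026 0.015 0 0" --pt "-0.0236 -0.026 0.015 0 0" --pt "-0.0236 -0.026 0.015 0 0" --pt "-0.0236 -0.026 0.015 0 0" --pt "0 0 0 0 0" --pt "0 0 0 0 0"

```text
t: 3.2
tool_pos: [589.8, -44.9, 165.9]
tool_rot: [[-0.989, 0.148, -0.002], [0.148, 0.989, 0.0], [0.003, 0.0, -1.0]]
contact_force: [-0.4, 0.5, -0.6]
gripper_width: -0.2
```

```bash
python3 - <<'E'
from h import *
s=sense();print(s["t"],s["tool_pos"].round(1) if hasattr(s["tool_pos"],'round') else s["tool_pos"])
for n in("scene","side"):
    cv2.imwrite(f"pics/{n}1.png",grab_frame(n)); print(n,proj(n,[[588,-44.8,120],[602.7,54.2,120],[593.9,-5.1,109]]).round())
a=[cv2.imread(f"pics/{n}1.png") for n in("scene","side")]
cv2.imwrite("pics/b1.png",cv2.resize(np.hstack(a),(800,300)))
E
```

```text
3.2 [589.8 -44.9 165.9]
scene [[274. 178.]
 [329. 200.]
 [295. 190.]]
side [[305. 194.]
 [266. 229.]
 [290. 212.]]
```

View pics/b1.png

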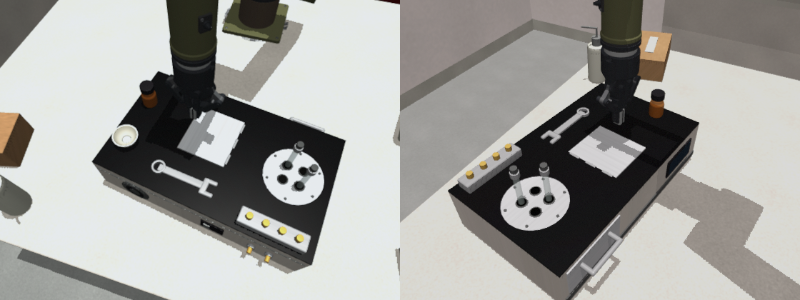

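The fingertips hang just above the flap's free-edge middle in both views, clear of the jar. Next I descend and feel for the stop.

>>> step_arm --pt "0 0 0.012 0 0" --pt "0 0 0.01 0 0" --pt "0 0 0.003 0 0" --pt "0 0 0.001 0 0" --pt "0 0 0 0 0"

```text
t: 3.72
tool_pos: [589.2, -42.5, 141.4]
tool_rot: [[-0.99, 0.144, -0.0], [0.144, 0.99, 0.0], [0.0, 0.0, -1.0]]
contact_force: [0.4, 0.6, -0.1]
gripper_width: 0.1
```

>>> step_arm --pt "0 0 0.0015 0 0" --pt "0 0 0.0015 0 0" --pt "0 0 0 0 0"

```text
t: 3.97
tool_pos: [589.7, -43.2, 138.5]
tool_rot: [[-0.989, 0.145, 0.0], [0.145, 0.989, -0.0], [-0.0, -0.0, -1.0]]
contact_force: [-1.4, -0.3, -0.2]
gripper_width: -0.1
```

>>> step_arm --pt "0 0 0.0015 0 0" --pt "0 0 0.0015 0 0" --pt "0 0 0 0 0"

```text
t: 4.22
tool_pos: [589.4, -43.3, 135.1]
tool_rot: [[-0.989, 0.145, -0.0], [0.145, 0.989, 0.0], [0.0, -0.0, -1.0]]
contact_force: [-0.5, 0.2, 0.8]
gripper_width: 0.2
```

>>> step_arm --pt "0 0 0.0015 0 0" --pt "0 0 0 0 0"

```text
t: 4.38
tool_pos: [589.5, -43.3, 133.6]
tool_rot: [[-0.989, 0.145, -0.0], [0.145, 0.989, 0.0], [0.0, -0.0, -1.0]]
contact_force: [0.8, 0.6, 0.1]
gripper_width: 0.0
```

>>> step_arm --pt "0 0 0.0015 0 0" --pt "0 0 0 0 0"

```text
t: 4.55
tool_pos: [589.5, -43.3, 132.1]
tool_rot: [[-0.989, 0.145, -0.0], [0.145, 0.989, 0.0], [0.0, -0.0, -1.0]]
contact_force: [0.4, 0.2, 0.3]
gripper_width: -0.1
```

>>> step_arm --pt "0 0 0.0015 0 0" --pt "0 0 0 0 0"

```text
t: 4.72
tool_pos: [589.5, -43.3, 130.6]
tool_rot: [[-0.989, 0.145, -0.0], [0.145, 0.989, 0.0], [0.0, -0.0, -1.0]]
contact_force: [0.3, 0.5, -0.5]
gripper_width: -0.2
```

>>> step_arm --pt "0 0 0.0015 0 0" --pt "0 0 0 0 0"

```text
t: 4.88
tool_pos: [589.5, -43.2, 129.2]
tool_rot: [[-0.989, 0.145, -0.0], [0.145, 0.989, 0.0], [0.0, -0.0, -1.0]]
contact_force: [-0.0, 0.6, 1.4]
gripper_width: 0.1
```

```bash
python3 - <<'E'
from h import *
s=sense();print(s["t"],s["tool_pos"],s["contact_force"])
for n in("scene","side"):
    cv2.imwrite(f"pics/{n}2.png",grab_frame(n))
a=cv2.imread("pics/scene2.png")[100:260,200:400];b=cv2.imread("pics/side2.png")[120:280,200:400]
cv2.imwrite("pics/b2.png",cv2.resize(np.hstack([a,b]),(800,320),interpolation=cv2.INTER_CUBIC))
E
```

```text
4.8833 [589.45252262 -43.24803722 129.15820265] [-0.00900076  0.59195337  1.44065971]
```

View pics/b2.png

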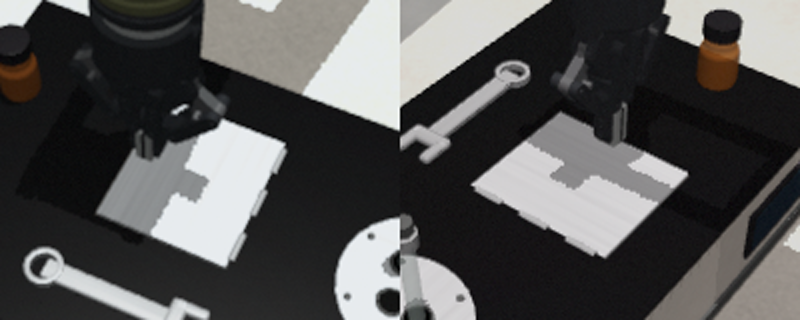

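The tip is at or near the flap surface in both views. The force is only just above its noise, so I keep going.

>>> step_arm --pt "0 0 0.0015 0 0" --pt "0 0 0 0 0"

```text
t: 5.15
tool_pos: [589.5, -43.2, 127.7]
tool_rot: [[-0.989, 0.145, -0.0], [0.145, 0.989, 0.0], [0.0, -0.0, -1.0]]
contact_force: [0.2, -0.2, -0.1]
gripper_width: 0.1
```

>>> step_arm --pt "0 0 0.0015 0 0" --pt "0 0 0 0 0"

```text
t: 5.32
tool_pos: [589.4, -43.3, 126.1]
tool_rot: [[-0.989, 0.145, -0.0], [0.145, 0.989, 0.0], [0.0, -0.0, -1.0]]
contact_force: [0.3, -1.1, -0.8]
gripper_width: 0.4
```

>>> step_arm --pt "0 0 0.0015 0 0" --pt "0 0 0 0 0"

```text
t: 5.48
tool_pos: [589.5, -43.2, 124.6]
tool_rot: [[-0.989, 0.145, -0.0], [0.145, 0.989, 0.0], [0.0, 0.0, -1.0]]
contact_force: [-0.1, 0.3, 0.3]
gripper_width: 0.1
```

```bash
python3 - <<'E'
from h import *
s=sense();print(s["t"],s["tool_pos"],s["contact_force"])
for n in("scene","side","wrist"):
    cv2.imwrite(f"pics/{n}3.png",grab_frame(n))
a=cv2.imread("pics/scene3.png")[100:260,200:400];b=cv2.imread("pics/side3.png")[120:280,200:400]
cv2.imwrite("pics/b3.png",cv2.resize(np.hstack([a,b]),(800,320),interpolation=cv2.INTER_CUBIC))
E
```

```text
5.4833 [589.4832992  -43.24748651 124.62944831] [-0.05103005  0.29260229  0.2543022 ]
```

View pics/b3.png

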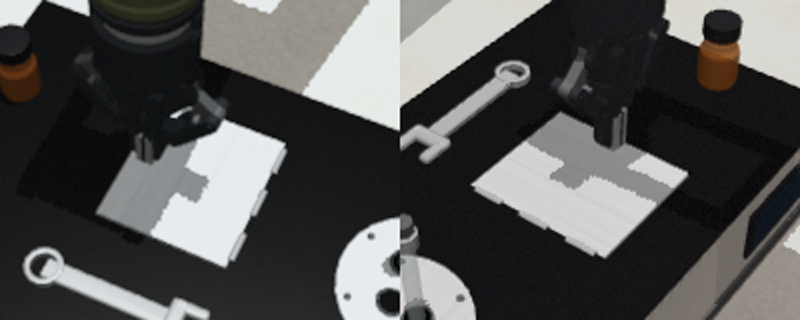

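View pics/wrist3.png

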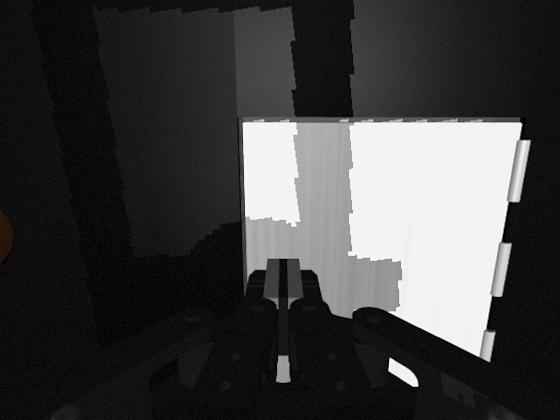

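The wrist view shows the flap still closed, corners near (243,122) and (520,120), with the tips at (283,262). By the side view the tips are around z 120, so they stand only about 5 mm ahead of the TCP rather than 19 mm. I continue in small steps.

>>> step_arm --pt "0 0 0.0015 0 0" --pt "0 0 0 0 0"

```text
t: 5.8
tool_pos: [589.5, -43.3, 123.2]
tool_rot: [[-0.989, 0.145, -0.0], [0.145, 0.989, 0.0], [0.0, 0.0, -1.0]]
contact_force: [-0.1, 0.3, -0.3]
gripper_width: -0.1
```

>>> step_arm --pt "0 0 0.0015 0 0" --pt "0 0 0 0 0"

```text
t: 5.97
tool_pos: [589.4, -43.3, 121.6]
tool_rot: [[-0.989, 0.145, -0.0], [0.145, 0.989, 0.0], [0.0, -0.0, -1.0]]
contact_force: [-0.2, 0.2, -0.5]
gripper_width: 0.2
```

>>> step_arm --pt "0 0 0.0015 0 0" --pt "0 0 0 0 0"

```text
t: 6.13
tool_pos: [589.4, -43.2, 120.1]
tool_rot: [[-0.989, 0.145, -0.0], [0.145, 0.989, 0.0], [0.0, -0.0, -1.0]]
contact_force: [0.1, 0.9, 0.3]
gripper_width: 0.2
```

```bash
python3 - <<'E'
from h import *
s=sense();print(s["t"],s["tool_pos"],s["contact_force"],s["q"].round(4) if hasattr(s["q"],"round") else s["q"], s["effort"])
for n in("scene","side","wrist"):
    cv2.imwrite(f"pics/{n}4.png",grab_frame(n))
a=cv2.imread("pics/scene4.png")[130:210,230:330];b=cv2.imread("pics/side4.png")[150:230,260:360]
a0=cv2.imread("pics/scene3.png")[130:210,230:330];b0=cv2.imread("pics/side3.png")[150:230,260:360]
m=np.vstack([np.hstack([a0,b0]),np.hstack([a,b])])
m=np.clip(m.astype(float)*1.8,0,255).astype(np.uint8)
cv2.imwrite("pics/b4.png",cv2.resize(m,(750,600),interpolation=cv2.INTER_NEAREST))
for n in("scene","side"): print(n,proj(n,[[589.4,-43.2,z] for z in(100,110,120,130,140)]).round(1).tolist())
E
```

```text
6.1333 [589.418088   -43.22644425 120.11075421] [0.05884734 0.92205186 0.29608721] [-0.1447  0.4263  1.6132 -0.      1.1025 -1.5697] [-5.18961257e-03 -4.97532248e+01 -2.16830850e+01  3.53114328e-04
 -5.56930213e-02  1.99195881e-05]
scene [[274.6, 185.4], [274.6, 182.4], [274.5, 179.2], [274.5, 175.9], [274.4, 172.6]]
side [[303.3, 203.6], [303.4, 199.2], [303.6, 194.6], [303.7, 189.9], [303.8, 185.2]]
```

View pics/b4.png

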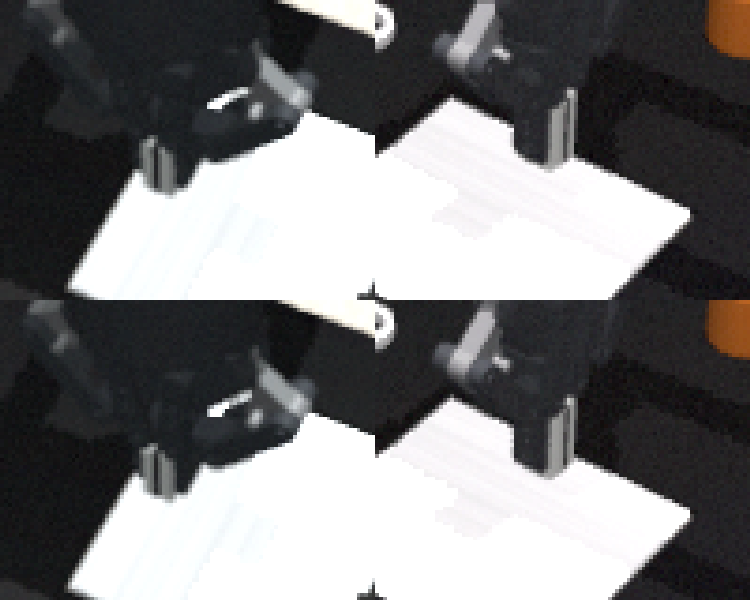

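By all three cameras the tips sit about 8–10 mm above the flap with the TCP at z 120, so the real tips are shorter than the stated 19 mm. The fingers' bottom corner is at (303,197) in the side view. I'll keep approaching by feel.

>>> step_arm --pt "0 0 0.0015 0 0" --pt "0 0 0.0015 0 0" --pt "0 0 0 0 0"

```text
t: 6.53
tool_pos: [589.4, -43.2, 117.1]
tool_rot: [[-0.989, 0.145, -0.001], [0.145, 0.989, 0.0], [0.001, 0.0, -1.0]]
contact_force: [0.2, -0.2, -0.2]
gripper_width: 0.1
```

>>> step_arm --pt "0 0 0.0015 0 0" --pt "0 0 0 0 0"

```text
t: 6.7
tool_pos: [589.7, -43.3, 115.9]
tool_rot: [[-0.989, 0.145, 0.0], [0.145, 0.989, -0.0], [-0.0, -0.0, -1.0]]
contact_force: [-0.3, 0.1, 3.6]
gripper_width: -0.2
```

>>> step_arm --pt "0 0 0.0015 0 0" --pt "0 0 0 0 0"

```text
t: 6.87
tool_pos: [589.7, -43.3, 114.5]
tool_rot: [[-0.989, 0.145, 0.0], [0.145, 0.989, 0.0], [-0.0, 0.0, -1.0]]
contact_force: [-0.9, -0.3, 2.4]
gripper_width: -0.1
```

>>> step_arm --pt "0 0 0.0015 0 0" --pt "0 0 0 0 0"

```text
t: 7.03
tool_pos: [589.7, -43.2, 112.9]
tool_rot: [[-0.989, 0.145, 0.0], [0.145, 0.989, 0.0], [-0.0, 0.0, -1.0]]
contact_force: [-0.1, 0.5, 2.7]
gripper_width: -0.1
```

>>> step_arm --pt "0 0 0.001 0 0" --pt "0 0 0 0 0"

```text
t: 7.2
tool_pos: [589.7, -43.2, 111.9]
tool_rot: [[-0.989, 0.145, 0.0], [0.145, 0.989, 0.0], [-0.0, 0.0, -1.0]]
contact_force: [-1.1, 0.4, 3.0]
gripper_width: -0.0
```

>>> step_arm --pt "0 0 0.001 0 0" --pt "0 0 0 0 0"

```text
t: 7.37
tool_pos: [589.8, -43.2, 111.8]
tool_rot: [[-0.989, 0.145, 0.001], [0.145, 0.989, 0.0], [-0.001, 0.0, -1.0]]
contact_force: [-2.2, 0.8, 8.7]
gripper_width: -0.0
```

I hit the stop: 8.7 N with no further travel at TCP z 111.8, so the flush level is TCP z ≈ 116.3. Now I release fast.

>>> step_arm --pt "0 0 -0.03 0 0" --pt "0 0 -0.04 0 0" --pt "0 0 -0.04 0 0" --pt "0 0 -0.04 0 0" --pt "0 0 0 0 0" --pt "0 0 0 0 0" --pt "0 0 0 0 0" --pt "0 0 0 0 0" --pt "0 0 0 0 0" --pt "0 0 0 0 0" --pt "0 0 0 0 0" --pt "0 0 0 0 0"

```text
t: 8.37
tool_pos: [589.3, -43.2, 260.0]
tool_rot: [[-0.989, 0.145, -0.002], [0.145, 0.989, 0.0], [0.002, -0.0, -1.0]]
contact_force: [0.2, -0.8, -0.7]
gripper_width: 0.2
```

>>> step_arm --pt "0 0 0 0 0" --pt "0 0 0 0 0" --pt "0 0 0 0 0" --pt "0 0 0 0 0" --pt "0 0 0 0 0" --pt "0 0 0 0 0" --pt "0 0 0 0 0" --pt "0 0 0 0 0" --pt "0 0 0 0 0" --pt "0 0 0 0 0" --pt "0 0 0 0 0" --pt "0 0 0 0 0"

```text
t: 9.37
tool_pos: [589.6, -43.3, 260.9]
tool_rot: [[-0.989, 0.145, -0.0], [0.145, 0.989, 0.0], [0.0, 0.0, -1.0]]
contact_force: [0.7, -0.1, -1.1]
gripper_width: -0.1
```

```bash
python3 - <<'E'
from h import *
s=sense();print(s["t"],s["tool_pos"],s["contact_force"])
for n in("scene","side","wrist"):
    cv2.imwrite(f"pics/{n}5.png",grab_frame(n))
    for l in("breaker","breaker_top","set_breaker_1","flap"): print(n,l,[(np.round(d["centre"]).tolist(),round(d["confidence"],2)) for d in look_for(n,l)][:4])
a=[cv2.imread(f"pics/{n}5.png") for n in("scene","side")]
cv2.imwrite("pics/b5.png",cv2.resize(np.hstack(a),(800,300),interpolation=cv2.INTER_AREA))
E
```

```text
9.3667 [589.59536121 -43.26793898 260.90291083] [ 0.74359094 -0.09411471 -1.07690958]
scene breaker [([636.0, -6.0, 107.0], 0.53), ([669.0, -190.0, 137.0], 0.43)]
scene breaker_top [([636.0, -8.0, 107.0], 0.47)]
scene set_breaker_1 [([637.0, -7.0, 107.0], 0.75), ([562.0, 2.0, 97.0], 0.64)]
scene flap [([616.0, 62.0, 203.0], 0.8)]
side breaker [([596.0, 137.0, 120.0], 0.68)]
side breaker_top []
side set_breaker_1 [([552.0, 8.0, 98.0], 0.83), ([579.0, -9.0, 98.0], 0.59)]
side flap [([601.0, 75.0, 189.0], 0.65)]
wrist breaker [([636.0, -15.0, 114.0], 0.56)]
wrist breaker_top [([629.0, -11.0, 106.0], 0.82)]
wrist set_breaker_1 [([557.0, 1.0, 103.0], 0.89), ([593.0, -8.0, 98.0], 0.83)]
wrist flap [([600.0, 72.0, 200.0], 0.71)]
```

View pics/b5.png

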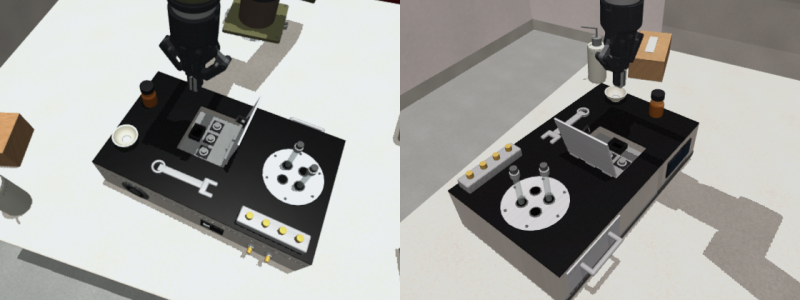

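View pics/wrist5.png

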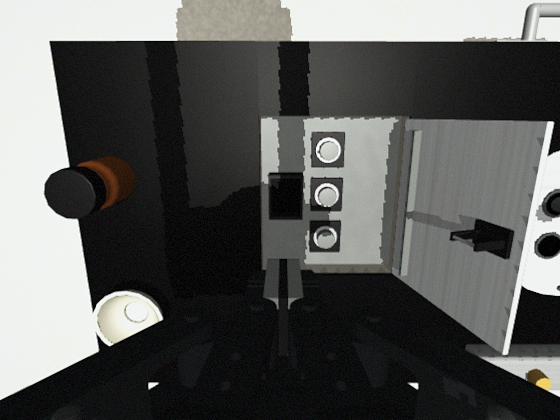

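The flap stands open. The wrist view shows the breakers at (327,150), (326,195) and (325,237), the last being the rearmost. The network puts the tripped one at (629,-11,106), which matches the predicted rear place (632,-11,109). I'll zoom to confirm.

```bash
python3 - <<'E'
from h import *
w=cv2.imread("pics/wrist5.png")[110:270,255:415];s=cv2.imread("pics/scene5.png")[140:240,240:340];d=cv2.imread("pics/side5.png")[160:260,250:350]
R=[cv2.resize(x,(260,260),interpolation=cv2.INTER_CUBIC) for x in(w,s,d)]
cv2.imwrite("pics/z5.png",np.hstack(R))
st=sense();c=camera_params("wrist");T=np.array(c["tool_from_camera"]);Rt=np.array(st["tool_rot"]);p=np.array(st["tool_pos"])
for nm,X in(("front",(555.3,.6)),("mid",(593.9,-5.1)),("rear",(632.5,-10.8))):
  for z in(102,109):
    q=np.linalg.inv(T)@np.r_[Rt.T@(np.r_[X,z]-p),1]
    print(nm,z,(c["fx"]*q[0]/q[2]+c["cx"]).round(1),(c["fy"]*q[1]/q[2]+c["cy"]).round(1),proj("scene",[*X,z]).round(1),proj("side",[*X,z]).round(1))
E
```

```text
front 102 327.0 148.0 [[304.2 175.3]] [[309.8 225.8]]
front 109 328.0 148.8 [[304.4 173.1]] [[309.9 222.7]]
mid 102 325.5 193.4 [[295.  192.5]] [[290.  215.6]]
mid 109 326.4 195.2 [[295.2 190.4]] [[290.1 212.5]]
rear 102 324.0 235.8 [[285.4 210.6]] [[271.2 205.8]]
rear 109 324.9 238.4 [[285.5 208.6]] [[271.1 202.7]]
```

View pics/z5.png

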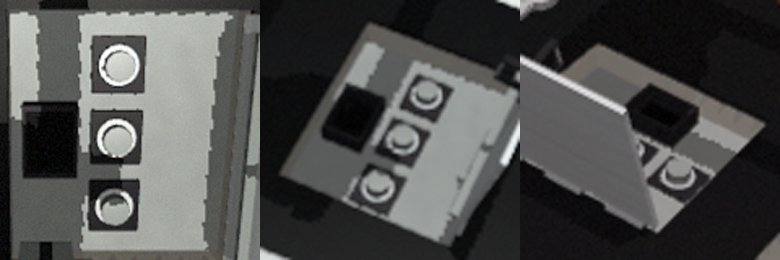

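The rear breaker is the odd one: its button wall shows, and it is displaced outward from its ring at wrist (325,240). Its ring matches the prediction within 1–2 mm. I'll move over it at height, then roll so that the wide knuckles run along the hinge, clear of the open flap.

>>> step_arm --pt "-0.0188 0.0191 0 0 0" --pt "-0.0188 0.0191 0 0.05 0" --pt "0 0 0 0.12 0" --pt "0 0 0 0.12 0" --pt "0 0 0 0.12 0" --pt "0 0 0 0.12 0" --pt "0 0 0 0.12 0" --pt "0 0 0 0.12 0" --pt "0 0 0 0.12 0" --pt "0 0 0 0.12 0" --pt "0 0 0 0.12 0" --pt "0 0 0 0.09 0"

```text
t: 11.12
tool_pos: [632.4, -10.9, 260.8]
tool_rot: [[-0.198, 0.98, -0.0], [0.98, 0.198, -0.0], [0.0, -0.0, -1.0]]
contact_force: [-0.1, 0.4, 0.3]
gripper_width: -0.4
```

>>> step_arm --pt "0 0 0.03 0 0" --pt "0 0 0.03 0 0" --pt "0 0 0.03 0 0" --pt "0 0 0 0 0"

```text
t: 11.45
tool_pos: [627.7, -10.6, 164.7]
tool_rot: [[-0.203, 0.979, -0.012], [0.979, 0.204, 0.001], [0.003, -0.012, -1.0]]
contact_force: [-0.6, -0.1, -1.1]
gripper_width: 0.1
```

```bash
python3 - <<'E'
from h import *
s=sense();print(s["t"],s["tool_pos"],s["contact_force"],s["q"])
for n in("scene","side"):
    cv2.imwrite(f"pics/{n}6.png",grab_frame(n))
a=[cv2.imread(f"pics/{n}6.png")[60:285,150:450] for n in("scene","side")]
cv2.imwrite("pics/b6.png",cv2.resize(np.hstack(a),(800,300),interpolation=cv2.INTER_AREA))
E
```

```text
11.45 [627.74068755 -10.58920638 164.71768174] [-0.56832294 -0.07652195 -1.12962663] [-8.41226877e-02  4.35011806e-01  1.46688204e+00 -1.90571231e-05
  1.25172825e+00 -2.89057901e-01]
```

View pics/b6.png

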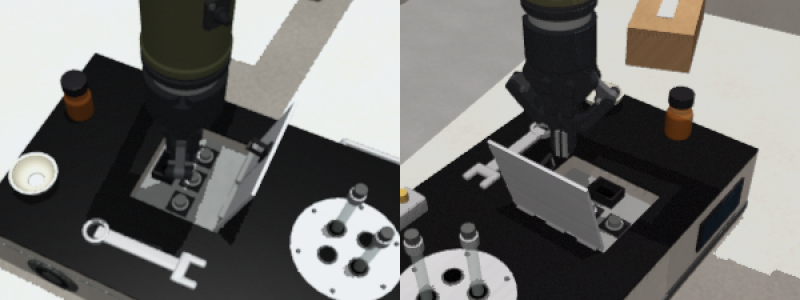

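The knuckles run along the hinge and are well clear of the flap in both views. I continue down.

>>> step_arm --pt "0 0 0.025 0 0" --pt "0 0 0.02 0 0" --pt "0 0 0.008 0 0" --pt "0 0 0 0 0" --pt "0 0 0 0 0"

```text
t: 11.97
tool_pos: [633.5, -11.0, 119.4]
tool_rot: [[-0.204, 0.979, 0.002], [0.979, 0.204, -0.0], [-0.001, 0.002, -1.0]]
contact_force: [0.2, -0.4, -1.0]
gripper_width: 0.3
```

>>> step_arm --pt "0 0 0.003 0 0" --pt "0 0 0.003 0 0" --pt "0 0 0.003 0 0" --pt "0 0 0 0 0"

```text
t: 12.3
tool_pos: [632.2, -10.9, 108.9]
tool_rot: [[-0.204, 0.979, -0.0], [0.979, 0.204, 0.0], [0.0, -0.0, -1.0]]
contact_force: [-0.8, 0.3, -0.1]
gripper_width: -0.1
```

>>> step_arm --pt "0 0 0.002 0 0" --pt "0 0 0.002 0 0" --pt "0 0 0 0 0"

```text
t: 12.55
tool_pos: [632.5, -11.0, 104.8]
tool_rot: [[-0.204, 0.979, 0.0], [0.979, 0.204, -0.0], [-0.0, 0.0, -1.0]]
contact_force: [-0.1, 0.4, 1.4]
gripper_width: 0.3
```

>>> step_arm --pt "0 0 0.002 0 0" --pt "0 0 0 0 0"

```text
t: 12.72
tool_pos: [632.5, -11.0, 103.0]
tool_rot: [[-0.204, 0.979, 0.0], [0.979, 0.204, -0.0], [-0.0, 0.0, -1.0]]
contact_force: [1.0, -0.0, 2.2]
gripper_width: 0.3
```

Contact came at about 105, as predicted for a standing-out button. I keep pressing until it is home.

>>> step_arm --pt "0 0 0.002 0 0" --pt "0 0 0 0 0"

```text
t: 12.88
tool_pos: [632.0, -10.9, 100.4]
tool_rot: [[-0.204, 0.979, -0.001], [0.979, 0.204, 0.0], [0.0, -0.001, -1.0]]
contact_force: [0.7, -0.2, 0.5]
gripper_width: -0.4
```

>>> step_arm --pt "0 0 0.002 0 0" --pt "0 0 0 0 0"

```text
t: 13.05
tool_pos: [631.9, -10.9, 98.2]
tool_rot: [[-0.204, 0.979, -0.001], [0.979, 0.204, 0.0], [0.0, -0.001, -1.0]]
contact_force: [-1.0, 0.0, 0.2]
gripper_width: -0.1
```

>>> step_arm --pt "0 0 0.001 0 0" --pt "0 0 0 0 0"

```text
t: 13.22
tool_pos: [632.1, -10.9, 98.1]
tool_rot: [[-0.204, 0.979, -0.0], [0.979, 0.204, 0.0], [0.0, -0.0, -1.0]]
contact_force: [-1.0, -0.2, 2.9]
gripper_width: -0.2
```

The force dropped at about 101 as it snapped, and travel ended at 98.1 (home level ≈ 98.3). I'll lift, straighten the roll and check.

>>> step_arm --pt "0 0 -0.02 0 0" --pt "0 0 -0.04 0 0" --pt "0 0 -0.04 0 0" --pt "0 0 -0.04 0 0" --pt "0 0 -0.04 0.118 0" --pt "0 0 0 0.118 0" --pt "0 0 0 0.117 0" --pt "0 0 0 0 0"

```text
t: 13.88
tool_pos: [632.7, -11.0, 279.1]
tool_rot: [[0.15, 0.989, 0.002], [0.989, -0.15, -0.0], [0.0, 0.002, -1.0]]
contact_force: [0.1, 0.2, -0.9]
gripper_width: -0.1
```

```bash
python3 - <<'E'
from h import *
s=sense();print(s["t"],s["tool_pos"],s["tool_rot"],s["contact_force"],s["q"])
for n in("scene","side","wrist"):
    cv2.imwrite(f"pics/{n}7.png",grab_frame(n))
    print(n,[(l,[(np.round(d["centre"]).tolist(),round(d["confidence"],2)) for d in look_for(n,l)][:3]) for l in("breaker_top","flap","flap_edge")])
a=[cv2.imread(f"pics/{n}7.png") for n in("scene","side","wrist")]
a=[a[0][60:285,150:450],a[1][60:285,150:450]]
cv2.imwrite("pics/b7.png",cv2.resize(np.hstack(a),(800,300),interpolation=cv2.INTER_AREA))
d=np.array(s["tool_pos"])-[629.4,30,0];print("unit",d[0]*.9893-d[1]*.1461,d[0]*.1461+d[1]*.9893)
E
```

```text
13.8833 [632.74732713 -10.97277593 279.1096368 ] [[ 1.50283713e-01  9.88640163e-01  2.33109545e-03]
 [ 9.88642901e-01 -1.50283625e-01 -2.13659709e-04]
 [ 1.39092906e-04  2.33673054e-03 -9.99997260e-01]] [ 0.06510113  0.16946867 -0.89726489] [-8.40623196e-02  3.55023355e-01  1.30077413e+00 -1.72443922e-05
  1.48345436e+00  6.67945671e-02]
scene [('breaker_top', [([633.0, -11.0, 100.0], 0.54)]), ('flap', [([613.0, 68.0, 194.0], 0.84)]), ('flap_edge', [([615.0, 66.0, 193.0], 0.85), ([636.0, -3.0, 101.0], 0.65)])]
side [('breaker_top', []), ('flap', [([601.0, 74.0, 184.0], 0.71)]), ('flap_edge', [([601.0, 76.0, 186.0], 0.9)])]
wrist [('breaker_top', [([629.0, -12.0, 99.0], 0.5)]), ('flap', [([610.0, 73.0, 206.0], 0.95)]), ('flap_edge', [([610.0, 74.0, 208.0], 0.67)])]
unit 9.297633288556597 -40.0453227322521
```

View pics/b7.png

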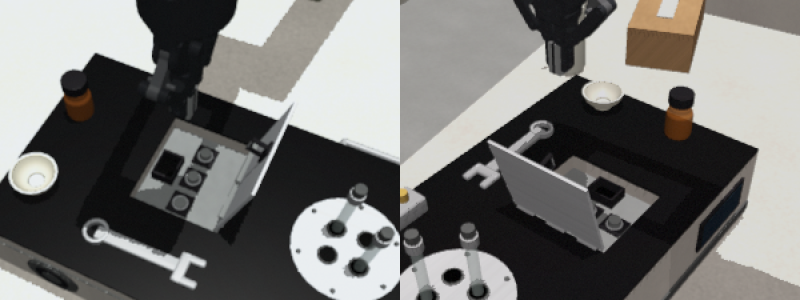

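View pics/wrist7.png

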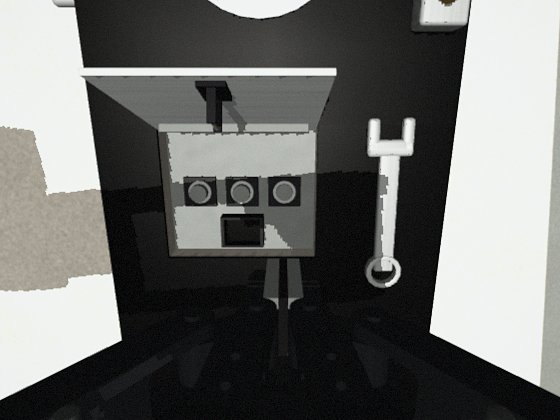

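All three buttons now look alike in the wrist view, at (200,191), (242,191) and (284,191), and the networks put the rear top at z ≈ 100, which is home. The flap is still open and the bystanders look unmoved. Next I go over the flap to its left side, above the gap before the tubes.

>>> step_arm --pt "0.04 -0.013 0 0 0" --pt "0.04 -0.013 0 0 0" --pt "0.04 -0.013 0 0 0" --pt "0 0 0 0 0" --pt "0 0 0.034 0 0" --pt "0 0 0.034 0 0" --pt "0 0 0 0 0" --pt "0 0 0 0 0"

```text
t: 15.15
tool_pos: [610.0, 112.1, 208.2]
tool_rot: [[0.147, 0.989, -0.005], [0.989, -0.147, -0.001], [-0.001, -0.005, -1.0]]
contact_force: [0.6, -0.2, 1.2]
gripper_width: 0.1
```

```bash
python3 - <<'E'
from h import *
s=sense();print(s["t"],s["tool_pos"],s["contact_force"])
for n in("scene","side"):
    cv2.imwrite(f"pics/{n}8.png",grab_frame(n))
a=[cv2.imread(f"pics/{n}8.png")[60:285,150:450] for n in("scene","side")]
cv2.imwrite("pics/b8.png",cv2.resize(np.hstack(a),(800,300),interpolation=cv2.INTER_AREA))
d=np.array(s["tool_pos"])-[629.4,30,0];print("unit",d[0]*.9893-d[1]*.1461,d[0]*.1461+d[1]*.9893)
for th in np.arange(1.85,-.05,-.15):
  print(round(th,2),"centre uy %.1f tcpz %.1f"%(20-103*np.cos(th)+11,120+103*np.sin(th)-3.7))
E
```

```text
15.15 [610.01093355 112.13530175 208.19839319] [ 0.58775724 -0.18866605  1.24193682]
unit -31.181571027582688 78.42371141446216
1.85 centre uy 59.4 tcpz 215.3
1.7 centre uy 44.3 tcpz 218.4
1.55 centre uy 28.9 tcpz 219.3
1.4 centre uy 13.5 tcpz 217.8
1.25 centre uy -1.5 tcpz 214.0
1.1 centre uy -15.7 tcpz 208.1
0.95 centre uy -28.9 tcpz 200.1
0.8 centre uy -40.8 tcpz 190.2
0.65 centre uy -51.0 tcpz 178.6
0.5 centre uy -59.4 tcpz 165.7
0.35 centre uy -65.8 tcpz 151.6
0.2 centre uy -69.9 tcpz 136.8
0.05 centre uy -71.9 tcpz 121.4
```

View pics/b8.png

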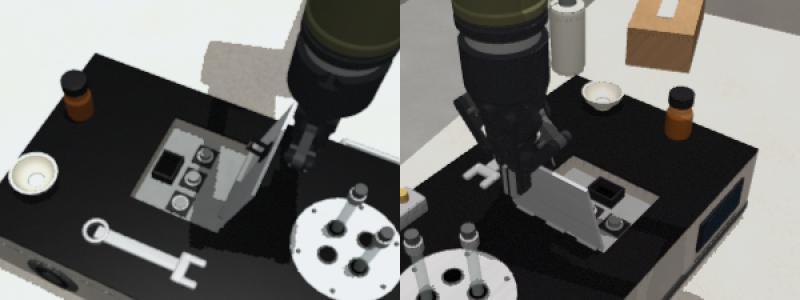

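The fingertips hang in the gap left of the open flap at scene (300,165), clear of the tubes. Next I push along the arc.

>>> step_arm --pt "-0.0105 0 -0.001 0 0" --pt "-0.0105 0 -0.001 0 0" --pt "-0.0075 0 -0.002 0 0" --pt "-0.0075 0 -0.002 0 0" --pt "-0.0075 0 -0.0005 0 0" --pt "-0.0075 0 -0.0005 0 0" --pt "-0.0078 0 0.0005 0 0" --pt "-0.0077 0 0.0005 0 0" --pt "-0.0075 0 0.002 0 0" --pt "-0.0075 0 0.002 0 0" --pt "-0.0071 0 0.003 0 0" --pt "-0.0071 0 0.003 0 0"

```text
t: 16.25
tool_pos: [597.5, 16.9, 205.7]
tool_rot: [[0.148, 0.989, 0.0], [0.989, -0.148, -0.0], [-0.0, 0.0, -1.0]]
contact_force: [1.4, 2.0, 0.8]
gripper_width: 0.1
```

```bash
python3 - <<'E'
from h import *
s=sense();print(s["t"],s["tool_pos"],s["contact_force"])
for n in("scene","side"):
    cv2.imwrite(f"pics/{n}9.png",grab_frame(n))
a=[cv2.imread(f"pics/{n}9.png")[60:285,150:450] for n in("scene","side")]
cv2.imwrite("pics/b9.png",cv2.resize(np.hstack(a),(800,300),interpolation=cv2.INTER_AREA))
d=np.array(s["tool_pos"])-[629.4,30,0];print("unit",d[0]*.9893-d[1]*.1461,d[0]*.1461+d[1]*.9893)
E
```

```text
16.25 [597.51614193  16.94549202 205.66455437] [1.37916777 1.98288783 0.78166805]
unit -29.63543717694598 -17.573056412618126
```

View pics/b9.png

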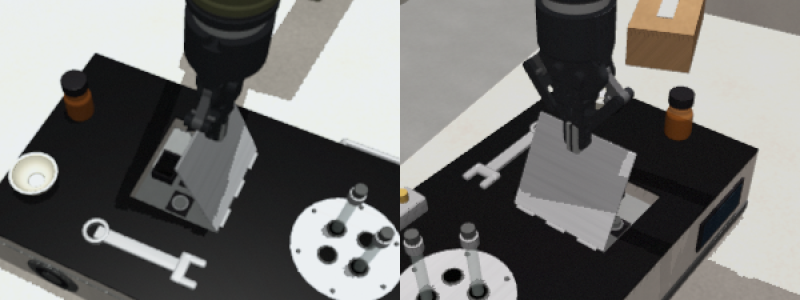

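The flap follows the fingers, at roughly 1.1 rad. I continue down the arc.

>>> step_arm --pt "-0.0065 0 0.004 0 0" --pt "-0.0065 0 0.004 0 0" --pt "-0.006 0 0.005 0 0" --pt "-0.006 0 0.005 0 0" --pt "-0.005 0 0.0058 0 0" --pt "-0.005 0 0.0058 0 0" --pt "-0.0042 0 0.0065 0 0" --pt "-0.0042 0 0.0065 0 0" --pt "-0.0032 0 0.007 0 0" --pt "-0.0032 0 0.007 0 0" --pt "-0.002 0 0.0072 0 0" --pt "-0.002 0 0.0072 0 0"

```text
t: 17.35
tool_pos: [589.5, -35.6, 134.1]
tool_rot: [[0.147, 0.989, -0.0], [0.989, -0.147, 0.0], [0.0, -0.0, -1.0]]
contact_force: [-0.6, 2.9, 2.9]
gripper_width: -0.1
```

>>> step_arm --pt "0 0 0.005 0 0" --pt "0 0 0.005 0 0" --pt "0 0 0.004 0 0" --pt "0 0 0 0 0"

```text
t: 17.68
tool_pos: [589.6, -36.1, 120.1]
tool_rot: [[0.147, 0.989, -0.0], [0.989, -0.147, -0.001], [-0.001, -0.0, -1.0]]
contact_force: [-0.2, -1.0, 2.3]
gripper_width: -0.2
```

```bash
python3 - <<'E'
from h import *
s=sense();print(s["t"],s["tool_pos"],s["contact_force"])
for n in("scene","side"):
    cv2.imwrite(f"pics/{n}10.png",grab_frame(n))
a=[cv2.imread(f"pics/{n}10.png")[60:285,150:450] for n in("scene","side")]
cv2.imwrite("pics/b10.png",cv2.resize(np.hstack(a),(800,300),interpolation=cv2.INTER_AREA))
d=np.array(s["tool_pos"])-[629.4,30,0];print("unit",d[0]*.9893-d[1]*.1461,d[0]*.1461+d[1]*.9893)
E
```

```text
17.6833 [589.60144277 -36.08752478 120.08839742] [-0.19403147 -1.03326874  2.25952938]
unit -29.717325295588605 -71.19495747953786
```

View pics/b10.png

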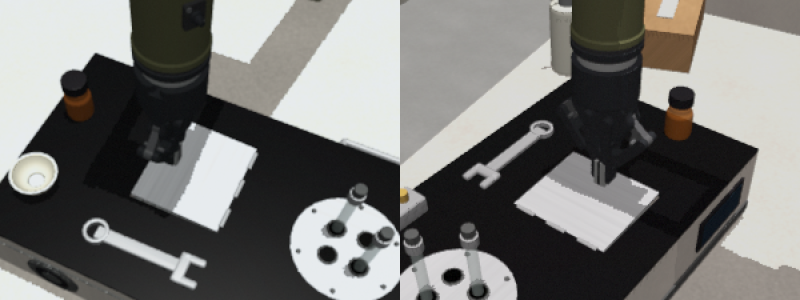

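The flap is nearly shut with the fingers on it. Next I press to the stop.

>>> step_arm --pt "0 0 0.002 0 0" --pt "0 0 0.002 0 0" --pt "0 0 0.002 0 0" --pt "0 0 0 0 0"

```text
t: 18.12
tool_pos: [590.0, -35.7, 114.8]
tool_rot: [[0.147, 0.989, 0.001], [0.989, -0.147, -0.0], [-0.0, 0.001, -1.0]]
contact_force: [0.1, -2.2, 3.9]
gripper_width: 0.0
```

>>> step_arm --pt "0 0 0.0015 0 0" --pt "0 0 0 0 0"

```text
t: 18.28
tool_pos: [590.0, -35.7, 113.4]
tool_rot: [[0.147, 0.989, 0.001], [0.989, -0.147, -0.0], [-0.0, 0.001, -1.0]]
contact_force: [-0.1, -1.4, 2.8]
gripper_width: 0.1
```

>>> step_arm --pt "0 0 0.001 0 0" --pt "0 0 0 0 0"

```text
t: 18.45
tool_pos: [590.0, -35.6, 112.4]
tool_rot: [[0.147, 0.989, 0.001], [0.989, -0.147, -0.0], [-0.0, 0.001, -1.0]]
contact_force: [-0.2, -1.1, 3.4]
gripper_width: -0.3
```

>>> step_arm --pt "0 0 0.001 0 0" --pt "0 0 0 0 0"

```text
t: 18.62
tool_pos: [590.1, -35.6, 112.2]
tool_rot: [[0.147, 0.989, 0.001], [0.989, -0.147, -0.0], [-0.0, 0.001, -1.0]]
contact_force: [-0.8, -2.0, 6.2]
gripper_width: 0.4
```

>>> step_arm --pt "0 0 0.001 0 0" --pt "0 0 0 0 0"

```text
t: 18.78
tool_pos: [590.1, -35.6, 112.1]
tool_rot: [[0.147, 0.989, 0.002], [0.989, -0.147, -0.0], [-0.0, 0.002, -1.0]]
contact_force: [-3.0, -1.8, 11.5]
gripper_width: -0.5
```

The stop is reached: 11.5 N with no travel. I'll ease off smoothly, then lift away.

>>> step_arm --pt "0 0 -0.002 0 0" --pt "0 0 -0.003 0 0" --pt "0 0 -0.004 0 0" --pt "0 0 -0.01 0 0" --pt "0 0 -0.03 0 0" --pt "0 0 -0.04 0 0" --pt "0 0 -0.04 0 0" --pt "0 0 -0.03 0 0" --pt "0 0 0 0 0" --pt "0 0 0 0 0" --pt "0 0 0 0 0" --pt "0 0 0 0 0"

```text
t: 19.78
tool_pos: [588.2, -35.2, 267.6]
tool_rot: [[0.147, 0.989, -0.004], [0.989, -0.147, 0.001], [0.0, -0.004, -1.0]]
contact_force: [-0.0, -0.1, 0.1]
gripper_width: 0.2
```

```bash
python3 - <<'E'
from h import *
s=sense();print(s["t"],s["tool_pos"],s["contact_force"])
for n in("scene","side"):
    cv2.imwrite(f"pics/{n}11.png",grab_frame(n))
    print(n,[(l,[(np.round(d["centre"]).tolist(),round(d["confidence"],2)) for d in look_for(n,l)][:2]) for l in("jar","dish","spanner","flap")])
a=[cv2.imread(f"pics/{n}11.png")[60:285,150:450] for n in("scene","side")]
cv2.imwrite("pics/b11.png",cv2.resize(np.hstack(a),(800,300),interpolation=cv2.INTER_AREA))
for n in("scene","side"):
    print(n,np.abs(cv2.imread(f"pics/{n}11.png").astype(int)-cv2.imread(f"pics/{n}0.png")).mean())
E
```

```text
19.7833 [588.24602637 -35.1560934  267.5976693 ] [-0.04446246 -0.08925536  0.08264435]
scene [('jar', [([565.0, -169.0, 161.0], 0.71), ([598.0, -5.0, 121.0], 0.59)]), ('dish', [([669.0, -187.0, 132.0], 0.94)]), ('spanner', [([718.0, -29.0, 124.0], 0.67)]), ('flap', [([598.0, -1.0, 117.0], 0.81)])]
side [('jar', [([547.0, -164.0, 157.0], 0.84)]), ('dish', [([670.0, -190.0, 135.0], 0.61)]), ('spanner', [([717.0, -14.0, 126.0], 0.82)]), ('flap', [([591.0, 2.0, 119.0], 0.87)])]
scene 16.42137755102041
side 12.717728174603174
```

View pics/b11.png

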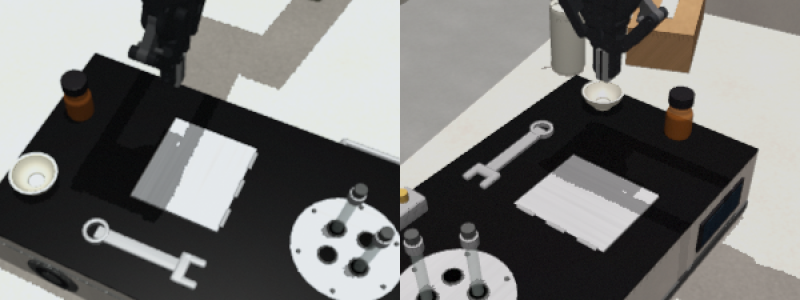

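The flap lies shut with the fingers well clear, and the bystanders are where they were. I'll wait a second and confirm that the outline is stable and equals the one from the start.

>>> step_arm --pt "0 0 0 0 0" --pt "0 0 0 0 0" --pt "0 0 0 0 0" --pt "0 0 0 0 0" --pt "0 0 0 0 0" --pt "0 0 0 0 0" --pt "0 0 0 0 0" --pt "0 0 0 0 0" --pt "0 0 0 0 0" --pt "0 0 0 0 0" --pt "0 0 0 0 0" --pt "0 0 0 0 0"

```text
t: 21.28
tool_pos: [589.6, -35.6, 269.4]
tool_rot: [[0.147, 0.989, -0.0], [0.989, -0.147, -0.0], [-0.0, -0.0, -1.0]]
contact_force: [-0.1, 0.7, 0.3]
gripper_width: -0.3
```

```bash
python3 - <<'E'
from h import *
print(sense()["t"],sense()["contact_force"])
for n in("scene","side"):
    cv2.imwrite(f"pics/{n}12.png",grab_frame(n))
    c=[]
    for k in(0,11,12):
        g=cv2.cvtColor(cv2.imread(f"pics/{n}{k}.png"),cv2.COLOR_BGR2GRAY)
        b=cv2.morphologyEx((g>95).astype(np.uint8),cv2.MORPH_OPEN,np.ones((5,5)))
        _,l=cv2.connectedComponents(b);p=(192,310) if n=="scene" else (222,285)
        v,u=np.nonzero(l==l[p]);r=cv2.minAreaRect(plane(n,np.c_[u,v],120)[:,:2].astype(np.float32))
        print(n,k,len(u),np.round(r[0],1),np.round(r[1],1))
E
```

```text
21.2833 [-0.08497004  0.70718743  0.29673443]
scene 0 4724 [595.9  -1.8] [119.5 131.1]
scene 11 4719 [595.9  -1.6] [119.8 131.7]
scene 12 4720 [595.8  -1.7] [119.8 131.7]
side 0 4167 [ 5.931e+02 -1.000e-01] [119.8 130.3]
side 11 4141 [592.5   0. ] [119.7 131.7]
side 12 4141 [592.5   0. ] [119.7 131.7]
```

The outline matches the start, within 0.6 mm in position and 1.4 mm in size, and is stable over a second, so I hand in.

```bash
python3 -c "
from station import *
print(hand_in(), sense()['t'])"
```

```text
the job is handed in; nothing more can be done
the job is handed in; nothing more can be done
```

I pressed the flap to its stop so that it popped open, pushed the rear breaker in, swung the flap shut from its left side and pressed it once to the stop. I handed in at about 21 s of the 53 s; no verdict was reported.

**Last checks**
- **Flap:** its outline matches the closed start, within 0.6 mm in position and 1.4 mm in size in both fixed cameras, and did not change over the second I waited.
- **Breaker:** the force dropped as it snapped, and the travel ended at the expected home level. Afterwards all three buttons looked alike. I could not check it again after closing, because the flap covers it.
- **Bystanders:** network positions are within about 4–5 mm of the start, about the networks' own accuracy.
- **Robot:** the fingers were about 150 mm above the deck, with no contact force.

**What disagreed:** the shut fingertips touched about 4 mm behind the reported TCP, not 19 mm ahead as stated. I therefore set all press depths by feel.

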